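Clear the tube straightener's deck and hold its tensioner open

ROBOT

A 6-joint arm with a two-finger parallel gripper is mounted at the origin on the work surface. World frame = base frame: x ahead of the robot, y to its left, z up, the work surface at z = 0. Lengths are in mm, angles in rad, forces in N, time in s.
With the tool pointing down it reaches from about 150 to 775 mm from the base axis. Payload 6.1 kg.
Tool frame: the origin (TCP) lies midway between the tips of the shut fingers; the grasp point (between the pads) lies 19 mm behind it (grip_point_offset is the distance from the TCP to the grasp point, in mm); z points along the fingers, y is the line along which they close (so a half turn about z gives the same grasp; the last joint's range is limited). The gripper opens to 85 mm and grips with 20 to 120 N. Pads are 22 mm wide; open, the fingers measure 114 mm over their backs; the gripper's body (76 mm by 85 mm) begins 54 mm behind the grasp point. The pads swing forward as they close: fully open they stand 13 mm farther back than shut.
Start: joints at [-1.341, 0.126, -0.04, 1.405, 0, 1.571], TCP at [119.58, -511.184, 231.295] pointing down, gripper open.
Joint ranges: [-2.72, 2.72], [-0.95, 1.95], [-1.27, 1.35], [-1.78, 2.02], [-1.46, 1.47], [-3.14, 3.14]. Speed limits (rad/s): [2.39, 2.39, 3.01, 3.14, 3.14, 3.14].

INTERFACE

Orientations are given as a unit quaternion [w, x, y, z].
In Python, from plant import sense, snapshot, camera_model, job_done, grip_point_offset gives the robot as it stands. The module is installed in compiled form; this text tells all that it offers.
- The arm moves only by the shell command python3 -m creep 'ROWS' [OPENING] [FORCE]. ROWS is a JSON object of lists of equal length, an entry for each row: "dp": the shift along the tool's x, y, z in units of 50 mm (1.0 is 50 mm), a list of three; "yaw": the turn about the tool's z in rad. A call has 1 to 12 rows; each row shifts and turns the commanded pose from where the row before left it, along the tool's axes as they then stand; what a row does not reach is not made up. A row lasts 1/10 s, in which the tool goes at most 50 mm and 8.59 degrees, less where a joint would pass 70% of its speed; a pose out of reach is approached as far as the arm can. A call is refused whole if a number of a shift passes 1 or a number of a turn 0.15, either way. A call with a gripper value outside its range is refused whole. OPENING is the opening, from 0 (shut) to 1 (fully open), set as the call begins (- or left out, the last holds). The fingers move at their own pace and stop on an object; FORCE is the grip in N (left out, the last holds). Time passes only in rows, so rows that do not move let the fingers close. It gives the time, the measured TCP pose, the force, the opening and the grip force at its end, in the units of the state.
- sense(): the state, without advancing time (a new reading comes with each control period).
- snapshot(name): name is "side" or "top" or "wrist"; returns the picture (384x512x3 uint8, blue, green, red); there is no depth.
- camera_model(name): a dict with "K" (3x3 intrinsics, pixels), "R" (3x3) and "t" (3): a world point X has camera coordinates R X + t. Camera axes: x right, y down, z forward; pixel columns grow to the right and rows downward; lengths in mm; the calibration is good to about 2 mm. The wrist camera is an equidistant fisheye: a pixel r from the principal point sees the ray r / f radians off the axis. A picture is of the moment at which its call begins: read the wrist's pose just before it. camera_model takes no time and is no camera call; for the wrist camera it gives the pose at the moment of the call.
- job_done(): hands the job in; it is judged then, once.
The state is a dict: "time_s": time; "joint_pos": joint angles; "joint_vel": joint speeds; "tau": joint torques, N m; "eef_pos": TCP position; "tool_rot": TCP orientation; "contact_force": force on the tool from outside, world axes, zero at the start; "torque": the same for the moment, N m; "grip_width": opening from 0.0 (shut) to 1.0 (fully open); "grip_force": force on a finger pad.
Only numpy, scipy, OpenCV 4.12 (cv2) and the standard library are available. Lean on these libraries where they do the work, as an engineer would, in place of code of your own. Each camera call takes 0.05 s, during which the arm holds its last target. There are 200 camera calls.

TASK

The copper tube straightener is about to be loaded: with the scraper block, not the fingers, wipe the four loose copper offcuts along the near strip of its plate and off the open end into its catch tray, then stand the block back on the bench and let go of it. Next take the sprung tensioner arm by its upright handle, swing it back past the click of the ratchet, and keep it pulled right back there, clear of the pawl, so that your hand and not the ratchet carries the spring while a colleague feeds the tube: the program finishes while still holding it. Leave the other tools and parts on the bench where they are.

Things in the scene. Friction and masses are not known exactly. Their poses are not given: they have to be found in the camera images.
- straightener: tube straightener, fixed: steel plate 250 mm (own x) by 390 mm (own y) on feet, top face 55 mm above the bench. Origin on the bench under the plate's middle; own x points away from the robot, own y left, z up. Rollers, tube guides and pawl housing stand up to 54 mm above the plate at own x over 0 mm, the coil spring's bolt at the pivot 58 mm; only the handle is higher.
- deck (a point): point on the plate's top face (55 mm above the bench), middle of the near strip to be wiped: own x -62, own y 0 mm of the straightener, same axes. The strip is flat and free from own x -120 mm (a lip 14 mm high along the near edge) to +30 mm (tensioner arm) and runs to the plate's open right end, own y -195 mm, over the tray: wipe towards own -y. Offcuts lie at own x -95 to -40, own y -135 to +55 mm.
- tray_in (a point): middle of the floor of the aluminium catch tray hung at the plate's right end; inside 154 mm along own x, 86 mm along own y (axes as the straightener's). Floor 7 mm above the bench, side walls just below the plate's top, outer end wall 7 mm above it. It lies at own x -45, own y -243 mm of the straightener.
- pivot (a point): point on the hinge axis (vertical) of the tensioner arm, at the height of the plate's top face (55 mm above the bench), 45 mm in own x and 90 mm in own y from the straightener's origin
- tensioner (a joint): swing of the tensioner arm, rad: 0 = closed (the start; the arm runs from the pivot along own -y), growing clockwise from above, handle towards the lip. A spring drives it shut: 5 N at the handle at 0, 10 N at the end. From about 0.1 a tooth lifts the pawl (1 to 2 N more); at 0.40 it clicks in and would carry the arm at 0.40. From 0.40 to the stop at 0.55 only the hand holds it.
- handle_mid (a point): middle of the black round upright handle at the free end of the tensioner arm, on its axis, 62 mm above the plate (117 mm above the bench), 185 mm from the pivot axis. The grip is 26 mm in diameter and reaches from 37 to 85 mm above the plate, over a thin steel stem; it turns with the arm.
- scraper_mid (a point): centre of the scraper block, half-way up (30 mm above its foot). Wooden block 90 mm (own x) by 28 mm (own y), 60 mm high over all, with a steel shoe 94 by 32 mm, 12 mm high, at its foot; stands loose on the bench to the left of the straightener, about 0.2 kg. Its long side is own x, it is gripped across own y.
- scraper: the same scraper block; origin at the centre of its underside, same axes
- offcut0_mid (a point): copper offcut left from cutting tube, lying loose on the near strip of the straightener's plate; this point is its centre. Ring 22 mm across, 12 mm high, standing on its end.
- offcut2_mid (a point): copper offcut left from cutting tube, lying loose on the near strip of the straightener's plate; this point is its centre. Ring 22 mm across, 12 mm high, standing on its end.
- offcut1_mid (a point): copper offcut left from cutting tube, lying loose on the near strip of the straightener's plate; this point is its centre. Flat piece 26 by 17 mm, 6 mm thick.
- offcut3_mid (a point): copper offcut left from cutting tube, lying loose on the near strip of the straightener's plate; this point is its centre. Flat piece 26 by 17 mm, 6 mm thick.
- coupling: copper tube coupling standing on end on the bench right of the straightener, 27 mm across, 40 mm high; origin under its centre; bystander
- reamer: blue tube-end reamer, a short round cone 36 mm across and 40 mm high, standing on the bench near the straightener's near left corner; origin under its centre; bystander
- tube_cutter: yellow hand tube cutter, about 180 mm long, 34 mm high, lying left of the straightener's far end; origin at the underside; bystander
- ball_valve: brass ball valve 60 mm long with a lever, 50 mm high, right of the straightener; origin at the underside; bystander
- spanner: steel spanner 190 mm long lying right of the straightener; bystander

How it is judged:
By the outcome, as a careful person would: the job done as asked, in the order asked, and still so for the second after the job is handed in, while the arm keeps its last pose, push and grip.
It also fails if it takes over 58 s, if anything falls off the work surface, if the arm or the gripper's body presses on something with over 40 N, if the wrist force passes 120 N, or if a joint passes its speed limit or range.

## Working session

There is one attempt and no reset: what is moved stays moved. The work goes in short steps, Python scripts to look and compute and a shell command to move; the robot and the scene stay as the last step left them, time stands still between calls to the robot, and variables do not carry over. Pictures are saved under pics/ and viewed, at most 10 in all, crops included, and the job is handed in when it is done.

```bash
mkdir -p pics
python3 - <<'E'
from plant import *
import cv2
s=sense();print(s); print(grip_point_offset() if callable(grip_point_offset) else grip_point_offset)
for n in("top","side"):
    cv2.imwrite(f"pics/{n}0.png",snapshot(n)); m=camera_model(n); print(n,m)
E
```

```text
{'time_s': 0.0, 'joint_pos': array([-1.34100293e+00,  1.26393811e-01, -4.06182699e-02,  1.40542821e+00,
        6.18203516e-06,  1.57080694e+00]), 'joint_vel': array([-0.00105259,  0.00059699,  0.00122424,  0.00092778,  0.00150804,
       -0.00117288]), 'tau': array([-1.18433880e-03, -4.35914505e+01,  3.52923918e+01,  1.72886375e-02,
       -1.08193972e-04, -1.54349613e-05]), 'eef_pos': array([ 119.48779385, -510.78632187,  230.51654961]), 'tool_rot': array([-8.16917247e-04,  9.93406905e-01,  1.14638759e-01, -9.11691729e-05]), 'contact_force': array([0.82545669, 0.81545559, 0.4954089 ]), 'torque': array([ 0.00078491,  0.05845082, -0.03797866]), 'grip_force': 0.0, 'grip_width': 0.9973649725858255}
18.700000000000003
top {'K': array([[401.11700012,   0.        , 258.66871727],
       [  0.        , 401.11700012, 192.11809731],
       [  0.        ,   0.        ,   1.        ]]), 'R': array([[ 0.02535434, -0.99953573,  0.01689632],
       [-0.9960619 , -0.02669541, -0.08454611],
       [ 0.08495791, -0.01468617, -0.9962763 ]]), 't': array([ -71.78518566,  544.36074205, 1369.2116929 ])}
side {'K': array([[432.91837357,   0.        , 260.81205415],
       [  0.        , 432.91837357, 188.67722263],
       [  0.        ,   0.        ,   1.        ]]), 'R': array([[ 0.98942643, -0.14402932, -0.01705547],
       [-0.08735884, -0.49795283, -0.8627928 ],
       [ 0.11577464,  0.85515995, -0.50526993]]), 't': array([-526.46124658,  112.21925195, 1201.6055711 ])}
```

Run:
```python
import cv2
a=cv2.imread("pics/top0.png");cv2.imwrite("pics/top0b.png",cv2.resize(a[60:360,110:510],None,fx=2,fy=2,interpolation=cv2.INTER_CUBIC))
```

```text
(no output)
```

View pics/top0b.png

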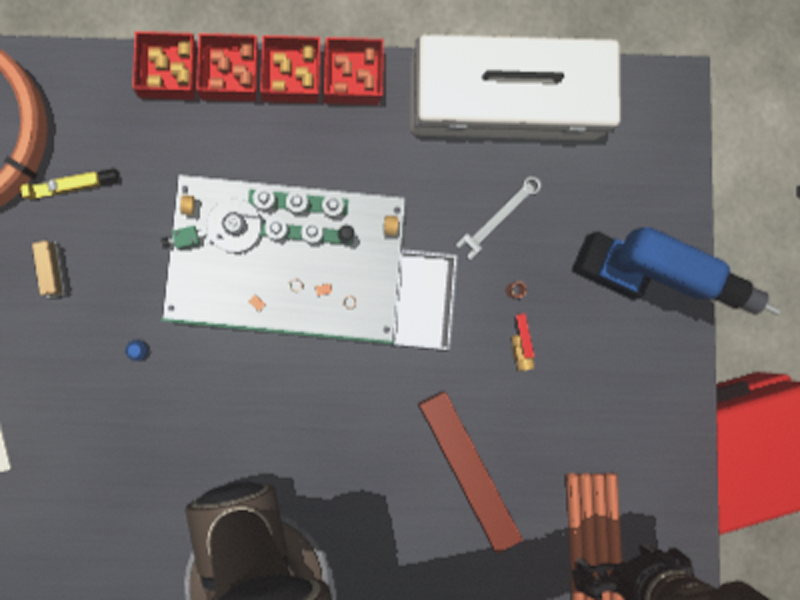

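View pics/side0.png

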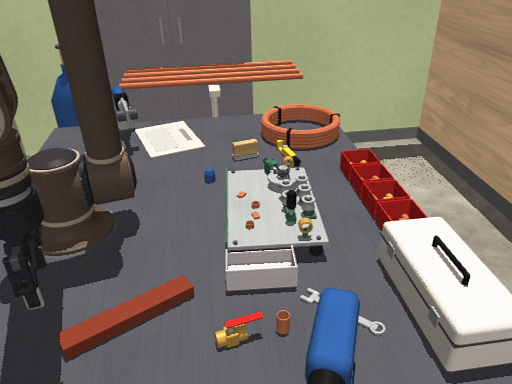

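The top crop (scale 2, offset 110,60) shows the plate with corners near (180,176), (404,198), (393,343) and (163,320). The scraper is at (47,268), the black handle at (347,234), four offcuts lie between (258,302) and (350,302), and the tray is on the right. The side view agrees.

```bash
cat > h.py <<'E'
import numpy as np,cv2
from plant import *
def ray(m,uv,z,fish=False):
    K,R,t=np.array(m["K"]),np.array(m["R"]),np.array(m["t"])
    a=np.array([(uv[0]-K[0,2])/K[0,0],(uv[1]-K[1,2])/K[1,1]])
    if fish:
        th=np.hypot(*a); a3=np.array([*(a/max(th,1e-9)*np.sin(th)),np.cos(th)])
    else: a3=np.array([*a,1.])
    d=R.T@a3; c=-R.T@t
    return c+d*(z-c[2])/d[2]
def proj(m,X,fish=False):
    K,R,t=np.array(m["K"]),np.array(m["R"]),np.array(m["t"])
    p=R@np.asarray(X,float)+t
    if fish:
        r=np.hypot(p[0],p[1]);th=np.arctan2(r,p[2]);q=p[:2]/max(r,1e-9)*th
    else:q=p[:2]/p[2]
    return q*[K[0,0],K[1,1]]+[K[0,2],K[1,2]]
def rigid(A,B):
    A,B=np.array(A,float),np.array(B,float);a,b=A-A.mean(0),B-B.mean(0)
    th=np.arctan2((a[:,0]*b[:,1]-a[:,1]*b[:,0]).sum(),(a*b).sum())
    R=np.array([[np.cos(th),-np.sin(th)],[np.sin(th),np.cos(th)]])
    return th,R,B.mean(0)-R@A.mean(0),
E
python3 - <<'E'
from h import *
m=camera_model("top");im=cv2.imread("pics/top0.png");hsv=cv2.cvtColor(im,cv2.COLOR_BGR2HSV)
W=lambda x,y,z:ray(m,(110+x/2-.25,60+y/2-.25),z)[:2]
B=[W(180,176,55),W(404,198,55),W(393,343,55),W(163,320,55)]
A=[(125,195),(125,-195),(-125,-195),(-125,195)]
th,R,t=rigid(A,B);print("plate",th,t,[np.round(R@a+t-b,1) for a,b in zip(A,B)])
def blobs(lo,hi,roi,z,mn=4):
    x0,y0,x1,y1=roi;k=cv2.inRange(hsv,lo,hi);q=np.zeros_like(k);q[y0:y1,x0:x1]=k[y0:y1,x0:x1]
    n,_,st,c=cv2.connectedComponentsWithStats(q)
    for i in range(1,n):
        if st[i,4]>=mn:
            p=ray(m,c[i],z)[:2];print(st[i],np.round(c[i],1),"world",np.round(p,1),"own",np.round(R.T@(p-t),1))
    return q
print("offcuts");blobs((3,60,80),(20,255,255),(195,195,305,225),59)
print("handle");blobs((0,0,0),(180,255,60),(270,165,295,190),140)
print("scraper");q=blobs((8,60,60),(28,255,255),(118,170,150,215),60,20)
c=max(cv2.findContours(q,0,2)[0],key=cv2.contourArea);print(cv2.minAreaRect(c))
print("pred handle",R@[45,-95]+t)
E
```

```text
plate -0.07146846085120885 [553.07981071 -35.3813657 ] [array([1.6, 2.1]), array([ 0.9, -2.8]), array([-0.8, -0. ]), array([-1.7,  0.7])]
offcuts
[268 202   8   6  37] [271.4 204.3] world [ 502.8 -101.1] own [-45.4 -69.1]
[235 208   8   7  35] [238.2 211.1] world [477.1  10.2] own [-79.   40.1]
handle
[280 176   4   4   7] [281. 178.] world [ 583.3 -126. ] own [ 36.6 -88.2]
scraper
[126 180  15  28 293] [133.  193.5] world [526.9 365.5] own [-54.8 397.9]
((132.95945739746094, 193.2567596435547), (26.797035217285156, 11.014732360839844), 80.53767395019531)
pred handle [ 591.18121003 -133.35219488]
```

```bash
python3 -m creep '{"dp":[[0.55,-0.6,-0.15],[0.55,-0.6,-0.15],[0.55,-0.6,-0.15],[0.55,-0.6,-0.15],[0.55,-0.6,-0.15],[0.55,-0.6,-0.15],[0.55,-0.6,-0.15],[0.55,-0.6,-0.15],[0.55,-0.6,-0.15],[0.55,-0.6,-0.15],[0.55,-0.6,-0.15],[0,0,0]],"yaw":[0,0,0,0,0,0,0,0,0,0,0,0]}' 1
python3 - <<'E'
from h import *
import pickle
m=camera_model("wrist");im=snapshot("wrist");cv2.imwrite("pics/w1.png",im);pickle.dump(m,open("w1.pkl","wb"));print(m,sense()["eef_pos"])
for n,X in dict(plate=(553,-35,55),handle=(587,-130,140),sc=(527,365,60)).items():print(n,proj(m,X,True))
E
```

```text
time_s: 1.3
eef_pos: [340.7, -117.5, 314.3]
tool_rot: [-0.0, 0.993, 0.118, 0.001]
contact_force: [-1.0, -1.0, -0.1]
grip_width: 0.999
grip_force: 0.0
{'K': array([[297.31863964,   0.        , 253.73883993],
       [  0.        , 297.31863964, 187.53183796],
       [  0.        ,   0.        ,   1.        ]]), 'R': array([[ 2.34523482e-01, -9.72110327e-01, -4.98734601e-04],
       [-9.30261535e-01, -2.24576233e-01,  2.90136160e-01],
       [-2.82156361e-01, -6.75797890e-02, -9.56985245e-01]]), 't': array([-193.28829395,  228.01451858,  547.69757364])} [ 339.79326927 -119.11903959  313.86175887]
plate [231.80136164  -7.08850659]
handle [317.88011614 -37.73374665]
sc [ 9.50713679 -0.46681037]
```

View pics/w1.png

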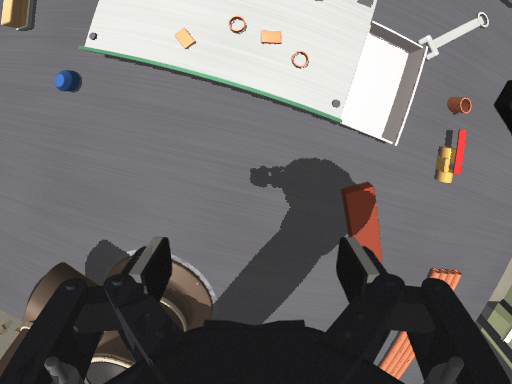

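The wrist view shows the plate's near edge from (80,47) to (340,122). The offcuts are at (185,38), (237,24), (271,37) and (300,59), and the tray is at (385,85). I'll move further forward so the whole straightener and the scraper are in view.

```bash
python3 -m creep '{"dp":[[0.47,-0.35,0],[0.47,-0.35,0],[0.47,-0.35,0],[0.47,-0.35,0],[0.47,-0.35,0],[0.47,-0.35,0],[0.47,-0.35,0],[0.47,-0.35,0],[0,0,0],[0,0,0]],"yaw":[0,0,0,0,0,0,0,0,0,0]}'
python3 - <<'E'
from h import *
import pickle
m=camera_model("wrist");im=snapshot("wrist");cv2.imwrite("pics/w2.png",im);pickle.dump(m,open("w2.pkl","wb"));print(sense()["eef_pos"])
cv2.imwrite("pics/w2b.png",cv2.resize(im[:300],None,fx=1.56,fy=1.56,interpolation=cv2.INTER_CUBIC))
E
```

```text
time_s: 2.35
eef_pos: [490.0, 57.1, 313.0]
tool_rot: [0.0, 0.993, 0.114, -0.001]
contact_force: [-0.2, 0.2, -0.0]
grip_width: 1.0
grip_force: 0.0
[489.70611191  56.91931449 313.35510668]
```

View pics/w2b.png

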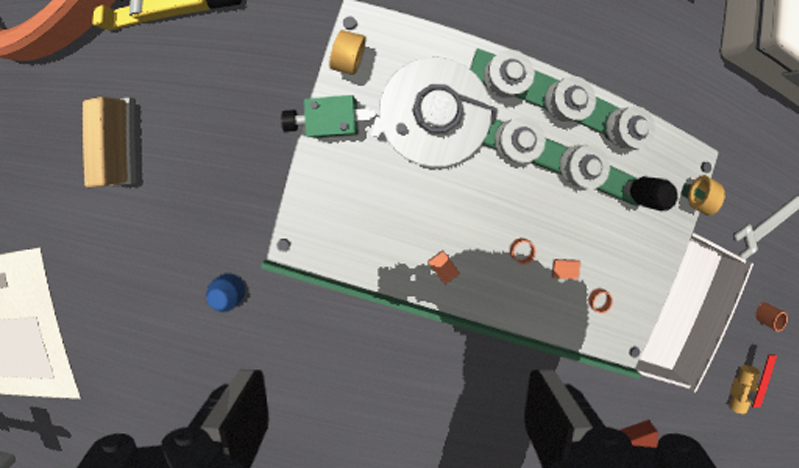

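The whole job is in view. In crop pixels (scale 1.56), the plate corners are near (343,0), (719,152), (640,375) and (263,264). The pivot bolt is at (438,108), the handle at (655,192), and the scraper's top face spans x 83–105, y 98–186. The offcuts are at (443,266), (522,250), (566,268) and (600,300).

Run:
```python
from h import *
import pickle
m=pickle.load(open("w2.pkl","rb"));im=cv2.imread("pics/w2.png");hsv=cv2.cvtColor(im,cv2.COLOR_BGR2HSV)
mt=camera_model("top")
print("cam",-m["R"].T@m["t"])
W=lambda x,y,z:ray(m,(x/1.56,y/1.56),z,True)[:2]
B=[W(343,0,55),W(719,152,55),W(640,375,69),W(263,264,69)]
A=[(125,195),(125,-195),(-125,-195),(-125,195)]
th,R,t=rigid(A,B);print("plate",th,t,[np.round(R@a+t-b,1) for a,b in zip(A,B)])
own=lambda p:np.round(R.T@(p-t),1)
p=W(438,108,113);print("pivot",p,own(p))
k=cv2.inRange(hsv,(0,0,0),(180,255,50));k[:,:400]=0;k[150:]=0;k[:,450:]=0
n,_,st,c=cv2.connectedComponentsWithStats(k)
for i in range(1,n):
    if st[i,4]>40:print("dark",st[i],c[i])
    if st[i,4]>40:
        for z in(92,117,140):p=ray(m,c[i],z,True)[:2];print(z,p,own(p))
for q in((443,266),(522,250),(566,268),(600,300)):p=W(*q,61);print("offcut",np.round(p,1),own(p))
S=[W(*q,60) for q in((83,98),(104,98),(105,186),(84,186))]
print("scraper",np.round(S,1),np.mean(S,0),own(np.mean(S,0)))
for a,b in((0,3),(1,2)):d=S[a]-S[b];print(np.hypot(*d),np.arctan2(d[1],d[0]))
# top-face mask
k=cv2.inRange(hsv,(8,50,140),(30,255,255));k[:,:45]=0;k[:,95:]=0;k[:50]=0;k[135:]=0
cc=max(cv2.findContours(k,0,2)[0],key=cv2.contourArea);print(cv2.boundingRect(cc),np.unique(hsv[90,50:90],axis=0)[:0]);print(hsv[90,50:90,2])
```

```text
cam [561.87502816  74.59404164 456.29383093]
plate -0.07211133740755378 [552.66707254 -35.2070431 ] [array([ 3.5, -0.1]), array([2. , 0.1]), array([-2.3, -0.7]), array([-3.2,  0.6])]
pivot [602.76606528  52.54712573] [43.6 91.1]
dark [404 113  30  22 497] [418.57545272 123.53923541]
92 [ 592.00595661 -148.01938208] [  47.4 -109.7]
117 [ 589.93819387 -132.74233064] [ 44.2 -94.6]
140 [ 588.03585214 -118.68744332] [ 41.3 -80.7]
offcut [476.9  12.1] [-79.   41.7]
offcut [507.8 -53.5] [-43.4 -21.5]
offcut [ 502.1 -100. ] [-45.8 -68.3]
offcut [ 480.8 -145.5] [ -63.8 -115.1]
scraper [[568.6 391.7]
 [570.3 364.2]
 [485.  347.5]
 [481.3 374.9]] [526.32031601 369.57063933] [-55.4 401.8]
88.98725093453358 0.1904871161312242
86.91519626634765 0.19322085764329683
(53, 62, 14, 58) []
[ 96  98  98 225 238 238 241 243 241 240 241 242 242 241 231 193 119  73
  74  72  71  72  72  64  69  72  74  78  75  73  74  97 101  68  62  63
  55  51  50  48]
```

```bash
cat >> h.py <<'E'
def go(x,y,z,psi,n):
    s=sense();p=s["eef_pos"];w,a,b,c=s["tool_rot"];h=2*np.arctan2(b,a);d=np.array([x,y,z])-p
    h=(h+np.pi)%(2*np.pi)-np.pi
    dy=h-psi; g=h-dy/2*(n-1)/n  # mean heading during the move
    print("pose",np.round(p,1),"psi %.3f"%h,"F",np.round(s["contact_force"],1),"grip %.3f %.1f t %.2f"%(s["grip_width"],s["grip_force"],s["time_s"]))
    print("per-row dp",np.round([(d[0]*np.cos(g)+d[1]*np.sin(g))/50/n,(d[0]*np.sin(g)-d[1]*np.cos(g))/50/n,-d[2]/50/n],4),"yaw %.4f"%(dy/n))
E
python3 -c "
from h import *
go(526.3,369.6,90,.192,10)"
```

```text
pose [489.7  56.9 313.4] psi 0.228 F [ 0.2 -0.8 -0. ] grip 1.000 0.0 t 2.40
per-row dp [ 0.2032 -0.596   0.4467] yaw 0.0036
```

```bash
python3 -m creep '{"dp":[[0.203,-0.596,0.447],[0.203,-0.596,0.447],[0.203,-0.596,0.447],[0.203,-0.596,0.447],[0.203,-0.596,0.447],[0.203,-0.596,0.447],[0.203,-0.596,0.447],[0.203,-0.596,0.447],[0.203,-0.596,0.447],[0.203,-0.596,0.447],[0,0,0],[0,0,0]],"yaw":[0.0036,0.0036,0.0036,0.0036,0.0036,0.0036,0.0036,0.0036,0.0036,0.0036,0,0]}'
python3 - <<'E'
from h import *
go(526.3,369.6,17,.192,6)
m=camera_model("wrist");im=snapshot("wrist");cv2.imwrite("pics/w3.png",im)
for X in((45,14),(45,-14),(-45,-14),(-45,14)):
    c,s=np.cos(.192),np.sin(.192);print(proj(m,(526.3+c*X[0]-s*X[1],369.6+s*X[0]+c*X[1],60),True))
E
```

```text
time_s: 3.6
eef_pos: [540.2, 256.1, 101.8]
tool_rot: [-0.049, 0.979, 0.196, -0.011]
contact_force: [0.2, -0.3, 0.2]
grip_width: 0.998
grip_force: 0.0
pose [540.2 256.1 101.8] psi 0.395 F [ 0.2 -0.3  0.2] grip 0.998 0.0 t 3.60
per-row dp [ 0.0712 -0.3746  0.2827] yaw 0.0338
[100.30356952 101.89541442]
[132.99383106 106.78718772]
[124.11805931 225.02513767]
[ 94.85329922 215.9269797 ]
```

View pics/w3.png

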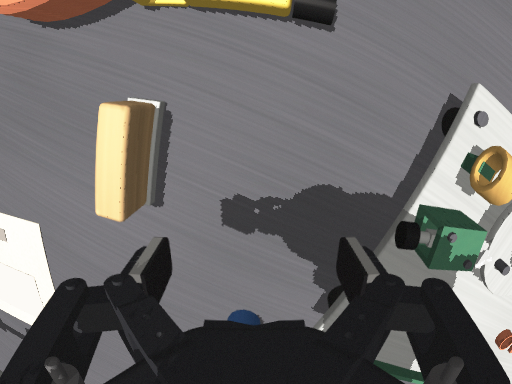

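The block is where predicted: its top face is at about (97–130, 103–221) against predicted corners (100,102), (133,107), (124,225) and (95,216). The arm fell short and tilted, so I'm checking the joints.

```bash
python3 -m creep '{"dp":[[0,0,0],[0,0,0]],"yaw":[0,0]}'; python3 -c "
from h import *
s=sense();print(s['joint_pos'],s['joint_vel'],s['tool_rot']);go(526.3,369.6,150,.192,10)"
```

```text
time_s: 3.85
eef_pos: [541.0, 256.9, 103.0]
tool_rot: [-0.049, 0.979, 0.196, -0.01]
contact_force: [0.8, 0.8, 0.4]
grip_width: 1.002
grip_force: 0.0
[ 0.3939178   0.29193418 -0.11894657  1.16053562  0.10023025  3.14054491] [ 0.00428622  0.00553512 -0.00270288 -0.0020313  -0.0001882  -0.00021703] [-0.04907034  0.97933547  0.19594008 -0.01008076]
pose [541.  256.9 103. ] psi 0.395 F [0.8 0.8 0.4] grip 1.002 0.0 t 3.85
per-row dp [ 0.0392 -0.2239 -0.094 ] yaw 0.0203
```

```bash
python3 -m creep '{"dp":[[0,0,-0.2],[0,0,-0.2],[0,0,-0.2],[0,0,-0.2],[0,0,-0.2],[0,0,-0.2],[0,0,0],[0,0,0],[0,0,0],[0,0,0],[0,0,0],[0,0,0]],"yaw":[-0.15,-0.15,-0.15,-0.15,-0.15,-0.15,-0.15,-0.15,-0.15,-0.15,-0.15,-0.15]}'; python3 -c "
from h import *
s=sense();print(s['joint_pos'],s['tool_rot']);go(526.3,369.6,150,.192+np.pi,10)"
```

```text
time_s: 5.05
eef_pos: [543.2, 251.7, 162.1]
tool_rot: [-0.039, 0.452, 0.89, 0.032]
contact_force: [-0.1, 0.1, -0.1]
grip_width: 1.0
grip_force: 0.0
[ 0.38456392  0.27351926 -0.0123378   1.28735486  0.1002338   1.32424651] [-0.03857347  0.45222994  0.89049257  0.03198657]
pose [543.2 251.7 162.1] psi 2.202 F [-0.1  0.1 -0.1] grip 1.000 0.0 t 5.05
per-row dp [0.129  0.2002 0.0243] yaw -0.1132
```

The wrist reached its last-joint limit and that left a 0.1 rad lean. I'll turn the other way to the opposite limit, where pressing further should cancel it.

```bash
for i in 1 2; do python3 -m creep '{"dp":[[0,0,0],[0,0,0],[0,0,0],[0,0,0],[0,0,0],[0,0,0],[0,0,0],[0,0,0],[0,0,0],[0,0,0],[0,0,0],[0,0,0]],"yaw":[-0.15,-0.15,-0.15,-0.15,-0.15,-0.15,-0.15,-0.15,-0.15,-0.15,-0.15,-0.15]}' >/dev/null; done;  python3 -m creep '{"dp":[[0,0,0],[0,0,0],[0,0,0],[0,0,0],[0,0,0],[0,0,0],[0,0,0]],"yaw":[-0.15,-0.15,-0.15,-0.15,-0.15,-0.15,-0.1]}'; python3 -c "
from h import *
s=sense();print(s['joint_pos'],s['tool_rot'])"
```

```text
time_s: 8.15
eef_pos: [529.5, 281.4, 161.9]
tool_rot: [-0.036, 0.974, 0.223, -0.004]
contact_force: [0.5, 0.7, -1.0]
grip_width: 1.002
grip_force: 0.0
[ 0.45289991  0.26590328 -0.02122541  1.27419899  0.07237446 -3.13913397] [-0.03631317  0.97405754  0.22333966 -0.00355711]
```

```bash
python3 -m creep '{"dp":[[0,0,0],[0,0,0]],"yaw":[-0.15,-0.15]}' | grep pos; python3 -c "
from h import *
s=sense();print(s['joint_pos'],s['tool_rot'])"
```

```text
eef_pos: [484.8, 350.5, 162.1]
[ 0.62228249  0.2507109  -0.03926269  1.25567208  0.00743228 -3.14066822] [-0.00739218  0.95203006  0.30572344  0.01083013]
```

```bash
for i in 1 2; do python3 -m creep '{"dp":[[0,0,0],[0,0,0],[0,0,0],[0,0,0],[0,0,0],[0,0,0],[0,0,0],[0,0,0],[0,0,0],[0,0,0],[0,0,0],[0,0,0]],"yaw":[0.149,0.149,0.149,0.149,0.149,0.149,0.149,0.149,0.149,0.149,0.149,0.149]}' >/dev/null; done; python3 -c "
from h import *
s=sense();print(s['joint_pos'],s['tool_rot']);go(526.3,369.6,90,.192-np.pi,5)"
```

```text
[ 0.62082171  0.25063577 -0.03928241  1.25652339  0.00865152  0.44146082] [ 0.00830843 -0.08960527  0.99589352  0.00989736]
pose [484.8 349.8 162.1] psi -2.962 F [-0.4 -0.1 -0.6] grip 1.003 0.0 t 10.75
per-row dp [-0.1777  0.0472  0.2883] yaw -0.0025
```

```bash
python3 -m creep '{"dp":[[-0.178,0.047,0.288],[-0.178,0.047,0.288],[-0.178,0.047,0.288],[-0.178,0.047,0.288],[-0.178,0.047,0.288],[0,0,0],[0,0,0]],"yaw":[-0.0025,-0.0025,-0.0025,-0.0025,-0.0025,0,0]}'; python3 -c "
from h import *
go(526.3,369.6,17,.192-np.pi,5)
im=snapshot('wrist');cv2.imwrite('pics/w4.png',im);m=camera_model('wrist')
k=cv2.inRange(cv2.cvtColor(im,cv2.COLOR_BGR2HSV),(8,50,200),(30,255,255))
n,l,st,c=cv2.connectedComponentsWithStats(k);i=1+np.argmax(st[1:,4]);print(st[i])
q=cv2.findContours((l==i).astype(np.uint8),0,2)[0][0][:,0]
P=np.array([ray(m,u,60,True)[:2] for u in q],np.float32);r=cv2.minAreaRect(P);print(r)"
```

```text
time_s: 11.45
eef_pos: [526.9, 371.5, 89.4]
tool_rot: [0.007, -0.099, 0.995, 0.009]
contact_force: [0.1, -0.3, 0.6]
grip_width: 1.001
grip_force: 0.0
pose [526.9 371.5  89.4] psi -2.943 F [ 0.1 -0.3  0.6] grip 1.001 0.0 t 11.45
per-row dp [ 0.0037 -0.0068  0.2895] yaw 0.0014
[ 233  224   41   53 1947]
((549.6353759765625, 376.6754150390625), (40.51401901245117, 26.43134307861328), 11.573464393615723)
```

```bash
python3 -c "
from h import *
go(526.3,371.3,17,.195-np.pi,5)
R=__import__('scipy.spatial.transform',fromlist=['Rotation']).Rotation.from_quat(np.roll(sense()['tool_rot'],-1)).as_matrix();print(R[:,2], R.T@([526.3-526.9,371.3-371.5,17-89.4])/250)"
```

```text
pose [527.  371.6  90.2] psi -2.943 F [-0.6 -0.5 -0.1] grip 0.996 0.0 t 11.50
per-row dp [ 0.003  -0.0006  0.2929] yaw 0.0008
[ 0.01340524  0.02043909 -0.99970123] [ 0.0074849  -0.00534585  0.28946495]
```

```bash
python3 -m creep '{"dp":[[0.0075,-0.005,0.29],[0.0075,-0.005,0.29],[0.0075,-0.005,0.29],[0.0075,-0.005,0.29],[0.0075,-0.005,0.29],[0,0,0]],"yaw":[0,0,0,0,0,0]}' 1 && python3 -m creep '{"dp":[[0,0,0],[0,0,0],[0,0,0],[0,0,0],[0,0,0],[0,0,0]],"yaw":[0,0,0,0,0,0]}' 0 60
```

```text
time_s: 12.1
eef_pos: [524.8, 370.4, 14.5]
tool_rot: [0.006, -0.099, 0.995, 0.008]
contact_force: [-0.1, 0.4, 0.7]
grip_width: 0.999
grip_force: 0.0
time_s: 12.7
eef_pos: [527.1, 371.7, 18.7]
tool_rot: [0.009, -0.099, 0.995, 0.01]
contact_force: [0.2, -1.3, 5.3]
grip_width: 0.323
grip_force: 59.7
```

```bash
python3 -m creep '{"dp":[[0,0,-0.3],[0,0,-0.5],[0,0,-0.6],[0,0,-0.5],[0,0,-0.2],[0,0,0]],"yaw":[0,0,0,0,0,0]}' && python3 -c "
from h import *
go(496.7,64.1,118,-.072-np.pi,10)"
```

```text
time_s: 13.3
eef_pos: [525.6, 369.8, 124.4]
tool_rot: [0.009, -0.099, 0.995, 0.01]
contact_force: [0.2, -0.4, -2.7]
grip_width: 0.322
grip_force: 59.3
pose [525.6 369.8 124.4] psi -2.943 F [ 0.2 -0.4 -2.7] grip 0.322 59.3 t 13.30
per-row dp [ 0.1045 -0.6052  0.0128] yaw 0.0271
```

```bash
python3 -m creep '{"dp":[[0.104,-0.605,0],[0.104,-0.605,0],[0.104,-0.605,0],[0.104,-0.605,0],[0.104,-0.605,0],[0.104,-0.605,0],[0.104,-0.605,0],[0.104,-0.605,0],[0.104,-0.605,0],[0.104,-0.605,0],[0,0,0]],"yaw":[0.027,0.027,0.027,0.027,0.027,0.027,0.027,0.027,0.027,0.027,0]}' && python3 -c "
from h import *
go(496.7,64.1,82,-.072-np.pi,4);print(sense()['joint_pos'])
cv2.imwrite('pics/s5.png',cv2.resize(snapshot('side')[120:300,180:380],None,fx=3,fy=3))"
```

```text
time_s: 14.4
eef_pos: [494.5, 61.9, 114.2]
tool_rot: [0.005, 0.038, 0.999, 0.01]
contact_force: [-1.2, 0.4, -1.2]
grip_width: 0.32
grip_force: 59.7
pose [494.5  61.9 114.2] psi 3.066 F [-1.2  0.4 -1.2] grip 0.320 59.7 t 14.40
per-row dp [ 0.0156 -0.0011  0.1608] yaw 1.5699
[ 0.1139036   0.09265903 -0.33534702  1.13057268  0.01791707  0.18956324]
```

View pics/s5.png

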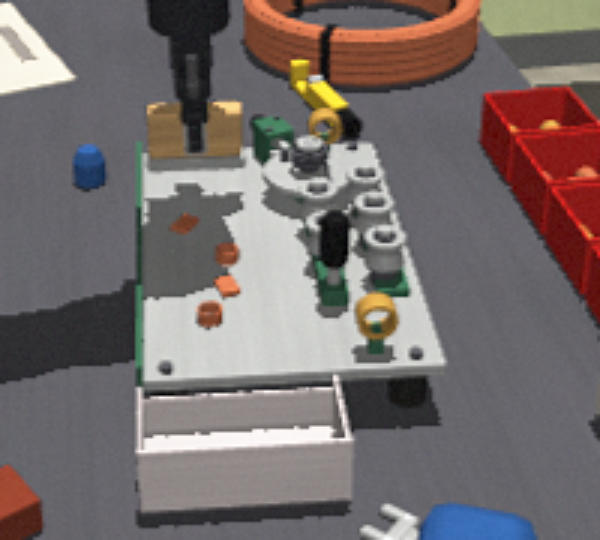

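The side view shows the block held level over the strip's left end, with all four offcuts ahead of it.

```bash
python3 -m creep '{"dp":[[-0.01,0,0.2],[-0.01,0,0.25],[-0.01,0,0.2],[-0.01,0,0.1],[0,0,0],[0,0,0]],"yaw":[0,0,0,0,0,0]}';python3 -m creep '{"dp":[[0,0,0.02],[0,0,0.02],[0,0,0]],"yaw":[0,0,0]}'
```

```text
time_s: 15.05
eef_pos: [499.1, 65.6, 78.4]
tool_rot: [0.006, 0.035, 0.999, 0.011]
contact_force: [-0.4, 0.9, -2.1]
grip_width: 0.321
grip_force: 59.8
time_s: 15.35
eef_pos: [499.2, 65.4, 76.7]
tool_rot: [0.007, 0.036, 0.999, 0.011]
contact_force: [0.6, -0.2, -1.9]
grip_width: 0.318
grip_force: 59.8
```

```bash
python3 -m creep '{"dp":[[0,0,0.02],[0,0,0]],"yaw":[0,0]}'; python3 -m creep '{"dp":[[0,0,0.02],[0,0,0]],"yaw":[0,0]}'
```

```text
time_s: 15.55
eef_pos: [499.1, 65.4, 75.5]
tool_rot: [0.007, 0.036, 0.999, 0.011]
contact_force: [-1.3, 0.5, -3.7]
grip_width: 0.322
grip_force: 59.8
time_s: 15.75
eef_pos: [499.1, 65.4, 74.4]
tool_rot: [0.006, 0.036, 0.999, 0.011]
contact_force: [-0.5, 0.7, -1.2]
grip_width: 0.323
grip_force: 59.8
```

```bash
python3 -m creep '{"dp":[[0,0,0.02],[0,0,0]],"yaw":[0,0]}'; python3 -m creep '{"dp":[[0,0,0.02],[0,0,0]],"yaw":[0,0]}';  python3 -c "
from h import *
go(552.7-62*.9974-.072*187,-35.2+4.5-187,73.5,-.072+np.pi,20)"
```

```text
time_s: 15.95
eef_pos: [499.2, 65.4, 74.0]
tool_rot: [0.007, 0.036, 0.999, 0.011]
contact_force: [-2.4, -0.6, 2.6]
grip_width: 0.322
grip_force: 60.2
time_s: 16.15
eef_pos: [499.2, 65.5, 73.8]
tool_rot: [0.007, 0.036, 0.999, 0.011]
contact_force: [-5.0, 0.4, 9.2]
grip_width: 0.322
grip_force: 61.3
pose [499.2  65.5  73.8] psi 3.070 F [-5.   0.4  9.2] grip 0.322 61.3 t 16.15
per-row dp [ 0.0014 -0.284   0.0003] yaw 0.0000
```

```bash
python3 -m creep '{"dp":[[0,0,-0.025],[0.0014,-0.15,-0.0035],[0.0014,-0.22,-0.005],[0.0014,-0.24,-0.0055],[0.0014,-0.24,-0.0055],[0.0014,-0.24,-0.0055],[0.0014,-0.24,-0.0055]],"yaw":[0,0,0,0,0,0,0]}'; python3 -m creep '{"dp":[[0.0014,-0.22,-0.005]],"yaw":[0]}'
```

```text
time_s: 16.85
eef_pos: [493.9, -2.1, 74.0]
tool_rot: [0.007, 0.036, 0.999, 0.011]
contact_force: [-0.1, 1.7, 2.0]
grip_width: 0.321
grip_force: 60.4
time_s: 16.95
eef_pos: [493.0, -13.1, 73.9]
tool_rot: [0.007, 0.036, 0.999, 0.011]
contact_force: [-0.2, 1.1, 1.2]
grip_width: 0.318
grip_force: 60.3
```

```bash
python3 -m creep '{"dp":[[0.0014,-0.24,-0.0055],[0.0014,-0.24,-0.0055],[0.0014,-0.24,-0.0055],[0.0014,-0.24,-0.0055],[0.0014,-0.24,-0.0055],[0.0014,-0.24,-0.0055],[0.0014,-0.24,-0.0055]],"yaw":[0,0,0,0,0,0,0]}' ;  python3 -c "
from h import *
go(552.7-62*.9974-.072*187,-35.2+4.5-187,74,-.072+np.pi,10)
cv2.imwrite('pics/s6.png',cv2.resize(snapshot('side')[120:300,180:380],None,fx=3,fy=3))"
```

```text
time_s: 17.65
eef_pos: [486.5, -96.6, 74.0]
tool_rot: [0.006, 0.036, 0.999, 0.011]
contact_force: [0.0, 1.6, 0.0]
grip_width: 0.321
grip_force: 60.4
pose [486.5 -96.6  74. ] psi 3.070 F [0.  1.6 0. ] grip 0.321 60.4 t 17.65
per-row dp [ 8.000e-04 -2.429e-01 -1.000e-04] yaw 0.0001
```

View pics/s6.png

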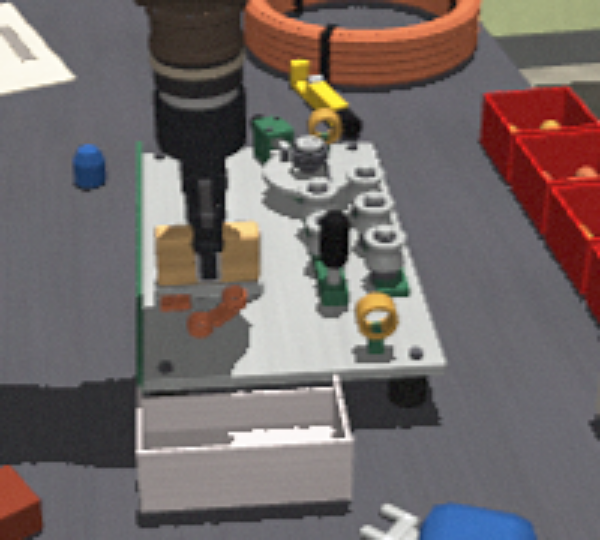

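The block has gathered all four offcuts ahead of its shoe, at (178,302), (200,322), (222,310) and (237,298). I'm continuing over the edge.

```bash
python3 -m creep '{"dp":[[0.001,-0.22,-0.005],[0.001,-0.24,-0.0055],[0.001,-0.24,-0.0055],[0.001,-0.24,-0.0055],[0.001,-0.24,-0.0055],[0.001,-0.24,-0.0055],[0.001,-0.24,-0.0055],[0.001,-0.24,-0.0055],[0.001,-0.24,-0.0055],[0.001,-0.24,-0.0055],[0.001,-0.2,-0.0055],[0,0,0]],"yaw":[0,0,0,0,0,0,0,0,0,0,0,0]}' ;  python3 -c "
from h import *
go(552.7-62*.9974-.072*197,-35.2+4.5-197,74,-.072+np.pi,3)
im=snapshot('side')[120:300,180:380]
a=cv2.resize(im,None,fx=2.5,fy=2.5);b=cv2.resize(snapshot('top')[150:240,260:350],(450,450))
cv2.imwrite('pics/s7.png',np.hstack([a[:,:340],b]))"
```

```text
time_s: 18.9
eef_pos: [476.5, -225.7, 73.9]
tool_rot: [0.006, 0.037, 0.999, 0.01]
contact_force: [-0.2, 0.2, -2.3]
grip_width: 0.317
grip_force: 60.0
pose [ 476.5 -225.7   73.9] psi 3.068 F [-0.2  0.2 -2.3] grip 0.317 60.0 t 18.90
per-row dp [-0.002  -0.0131 -0.0008] yaw -0.0004
```

View pics/s7.png

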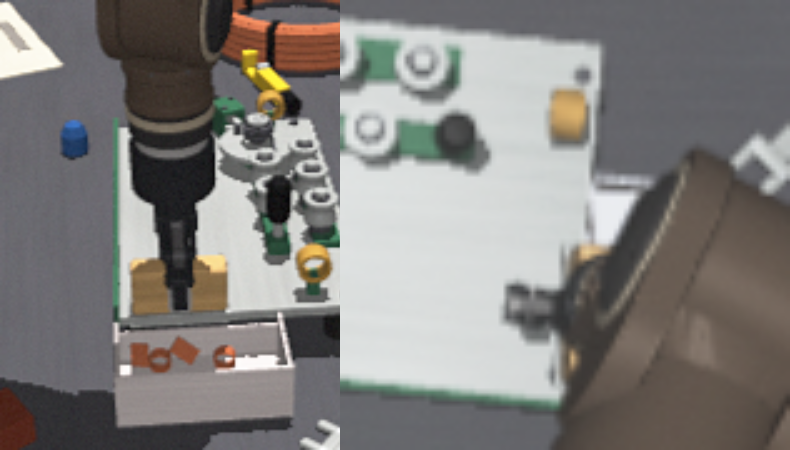

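All four offcuts are in the tray, at (140,353), (160,360), (184,350) and (224,356). I'm lifting the block and taking it back.

```bash
cat >> h.py <<'E'
from scipy.spatial.transform import Rotation as Ro
def go(x,y,z,psi,n):
    s=sense();p=s["eef_pos"];R=Ro.from_quat(np.roll(s["tool_rot"],-1));h=np.arctan2(R.as_matrix()[1,0],R.as_matrix()[0,0])
    dy=(h-psi+np.pi)%(2*np.pi)-np.pi
    M=(R*Ro.from_rotvec([0,0,dy/2*(n-1)/n])).as_matrix();d=np.array([x,y,z])-p
    print("pose",np.round(p,1),"psi %.3f"%h,"tilt",np.round(M[:2,2],3),"F",np.round(s["contact_force"],1),"grip %.3f %.1f t %.2f"%(s["grip_width"],s["grip_force"],s["time_s"]),"q",np.round(s["joint_pos"],2))
    print("per-row dp",np.round(M.T@d/50/n,4),"yaw %.4f"%(dy/n))
E
python3 -m creep '{"dp":[[0,0,-0.3],[0,0,-0.5],[0,0,-0.3],[0,0,0]],"yaw":[0,0,0,0]}';  python3 -c "
from h import *
go(526.3,371.5,130,.195+np.pi,18)"
```

```text
time_s: 19.4
eef_pos: [477.3, -225.5, 131.3]
tool_rot: [0.008, 0.035, 0.999, 0.01]
contact_force: [0.7, -0.7, -2.4]
grip_width: 0.321
grip_force: 59.9
pose [ 477.3 -225.5  131.3] psi 3.071 tilt [0.017 0.019] F [ 0.7 -0.7 -2.4] grip 0.321 59.9 t 19.40 q [-0.46  0.14 -0.24  1.18  0.02 -0.38]
per-row dp [-0.0906  0.6593  0.015 ] yaw -0.0148
```

```bash
python3 -m creep '{"dp":[[-0.09,0.6,0.015],[-0.09,0.66,0.015],[-0.09,0.66,0.015],[-0.09,0.66,0.015],[-0.09,0.66,0.015],[-0.09,0.66,0.015],[-0.09,0.66,0.015],[-0.09,0.66,0.015],[-0.09,0.66,0.015],[-0.09,0.66,0.015],[-0.09,0.66,0.015],[-0.09,0.66,0.015]],"yaw":[-0.0148,-0.0148,-0.0148,-0.0148,-0.0148,-0.0148,-0.0148,-0.0148,-0.0148,-0.0148,-0.0148,-0.0148]}' >/dev/null; python3 -m creep '{"dp":[[-0.09,0.66,0.015],[-0.09,0.66,0.015],[-0.09,0.66,0.015],[-0.09,0.66,0.015],[-0.09,0.66,0.015],[-0.09,0.66,0.015],[0,0,0],[0,0,0]],"yaw":[-0.0148,-0.0148,-0.0148,-0.0148,-0.0148,-0.0148,0,0]}' >/dev/null;  python3 -c "
from h import *
go(526.3,371.5,23,.195+np.pi,6)"
```

```text
pose [523.4 368.  126.9] psi -2.945 tilt [0.012 0.019] F [-0.5 -1.  -2.8] grip 0.323 60.4 t 21.40 q [0.61 0.34 0.01 1.21 0.01 0.41]
per-row dp [-0.0066  0.0039  0.3466] yaw 0.0003
```

```bash
python3 -m creep '{"dp":[[-0.007,0.004,0.347],[-0.007,0.004,0.45],[-0.007,0.004,0.45],[-0.007,0.004,0.4],[-0.007,0.004,0.25],[-0.007,0.004,0.15],[0,0,0],[0,0,0]],"yaw":[0,0,0,0,0,0,0,0]}'; python3 -m creep '{"dp":[[0,0,0.02],[0,0,0.02],[0,0,0]],"yaw":[0,0,0]}'
```

```text
time_s: 22.2
eef_pos: [528.1, 371.2, 27.1]
tool_rot: [0.008, -0.097, 0.995, 0.01]
contact_force: [-1.0, 0.5, -1.3]
grip_width: 0.327
grip_force: 60.3
time_s: 22.5
eef_pos: [527.8, 371.4, 24.8]
tool_rot: [0.008, -0.097, 0.995, 0.01]
contact_force: [-0.2, -0.7, -3.0]
grip_width: 0.319
grip_force: 60.3
```

```bash
python3 -m creep '{"dp":[[0,0,0.04],[0,0,0.04],[0,0,0]],"yaw":[0,0,0]}'|sed -n '2p;4p'; python3 -m creep '{"dp":[[0,0,0.02],[0,0,0]],"yaw":[0,0]}'|sed -n '2p;4p'; python3 -m creep '{"dp":[[0,0,0.02],[0,0,0]],"yaw":[0,0]}'|sed -n '2p;4p'
```

```text
eef_pos: [527.5, 371.2, 19.9]
contact_force: [-0.6, 0.6, -2.4]
eef_pos: [527.6, 371.3, 19.1]
contact_force: [-0.0, 1.5, -2.0]
eef_pos: [527.8, 371.4, 18.7]
contact_force: [-1.2, -1.3, 0.8]
```

Contact with the bench at the same height as at the grasp; releasing.

```bash
python3 -m creep '{"dp":[[0,0,0],[0,0,0],[0,0,0],[0,0,0]],"yaw":[0,0,0,0]}' 1 | tail -2;  python3 -m creep '{"dp":[[0,0,-0.1],[0,0,-0.3],[0,0,-0.6],[0,0,-0.8],[0,0,-0.8],[0,0,-0.8],[0,0,-0.8]],"yaw":[0,0,0,0,0,0,0]}' 1 |tail -2; python3 -c "
from h import *
go(585,-40,230,-1.643,15)
cv2.imwrite('pics/t8.png',snapshot('top'))
m=camera_model('wrist');im=snapshot('wrist');cv2.imwrite('pics/w8.png',im)
for n,uv in dict(roll_far=(632,128),roll_near=(585,166),guide=(705,195)).items():
    import pickle;print(n,np.round((lambda p:(np.array([[.9974,-.072],[.072,.9974]])@(p-[552.7,-35.2])))(ray(pickle.load(open('w2.pkl','rb')),np.array(uv)/1.56,109,True)[:2])))"
```

```text
grip_width: 0.974
grip_force: 0.0
grip_width: 0.999
grip_force: 0.0
pose [524.6 366.8 231.6] psi -2.947 tilt [0.015 0.022] F [ 0.4  0.4 -0.4] grip 0.999 0.0 t 24.30 q [0.61 0.33 0.22 1.43 0.01 0.41]
per-row dp [ 0.3345 -0.4345 -0.0084] yaw -0.0869
roll_far [ 87. -62.]
roll_near [ 42. -32.]
guide [  65. -153.]
```

```bash
python3 -m creep '{"dp":[[0.33,-0.43,0],[0.33,-0.43,0],[0.33,-0.43,0],[0.33,-0.43,0],[0.33,-0.43,0],[0.33,-0.43,0],[0.33,-0.43,0],[0.33,-0.43,0],[0.33,-0.43,0],[0.33,-0.43,0],[0.33,-0.43,0],[0.33,-0.43,0]],"yaw":[-0.087,-0.087,-0.087,-0.087,-0.087,-0.087,-0.087,-0.087,-0.087,-0.087,-0.087,-0.087]}' >/dev/null; python3 -c "
from h import *
go(585,-40,230,-1.643,6)"
```

```text
pose [530.7  55.3 222.8] psi -1.899 tilt [0.015 0.021] F [0.6 0.3 0.8] grip 0.998 0.0 t 25.60 q [ 0.09  0.13 -0.06  1.37  0.02 -1.15]
per-row dp [ 0.2694 -0.2465 -0.0279] yaw -0.0427
```

```bash
python3 -m creep '{"dp":[[0.27,-0.246,-0.028],[0.27,-0.246,-0.028],[0.27,-0.246,-0.028],[0.27,-0.246,-0.028],[0.27,-0.246,-0.028],[0.27,-0.246,-0.028],[0,0,0],[0,0,0]],"yaw":[-0.0427,-0.0427,-0.0427,-0.0427,-0.0427,-0.0427,0,0]}' 0.55 >/dev/null; python3 -c "
from h import *
go(590.7,-133.2,180,-1.643,5)
m=camera_model('wrist');im=snapshot('wrist');cv2.imwrite('pics/w9.png',im)
g=proj(m,(590.7,-133.2,140),True);print('pred handle top',g,'base',proj(m,(590.7,-133.2,92),True))
k=cv2.inRange(cv2.cvtColor(im,cv2.COLOR_BGR2HSV),(0,0,0),(180,255,70))
n,l,st,c=cv2.connectedComponentsWithStats(k)
for i in range(1,n):
    if st[i,4]>150: print(st[i],c[i],ray(m,c[i],140,True)[:2],ray(m,c[i],117,True)[:2])
"
```

```text
pose [584.2 -39.  229.3] psi -1.648 tilt [0.014 0.021] F [ 0.8  0.2 -0.1] grip 0.547 0.0 t 26.40 q [-0.08  0.23  0.08  1.41  0.02 -1.57]
per-row dp [ 0.3781 -0.0521  0.1896] yaw -0.0010
pred handle top [235.97788533  72.0908113 ] base [239.63516889  75.69756371]
[  0   0  68  39 156] [37.54487179 19.25      ] [ 772.84188551 -219.74011491] [ 792.44485062 -230.12766049]
[    0     0   512   384 50102] [284.32342022 281.22214682] [562.6935971  55.5689958] [561.38301276  72.57967812]
[ 30  58  61 144 672] [ 67.30654762 123.96428571] [ 746.5744921  -112.20282895] [ 763.56337723 -111.88847272]
[ 222   59   32   61 1407] [240.37384506  85.93887704] [ 588.23500459 -122.12253753] [ 589.46625151 -122.79537143]
[230 126  22  22 180] [240.56666667 135.52777778] [591.34976559 -83.4295181 ] [592.89098748 -80.25169787]
[185 128  23  22 185] [198.20540541 141.84864865] [625.48302857 -81.38006904] [630.42112649 -77.99829162]
[189 187  23  16 191] [200.32984293 192.86910995] [629.18416263 -38.61145903] [634.49059021 -30.97343262]
[ 82 203  27  63 169] [ 96.         228.47337278] [739.73340885  -9.73182916] [756.04148267   0.78024192]
[227 243  34  19 202] [243.63366337 247.88118812] [597.76618283  15.72524776] [599.9459541   28.77075768]
[252 282  32  33 354] [267.89265537 293.55084746] [579.09380235  69.35912697] [579.41533458  87.74217636]
```

View pics/w9.png

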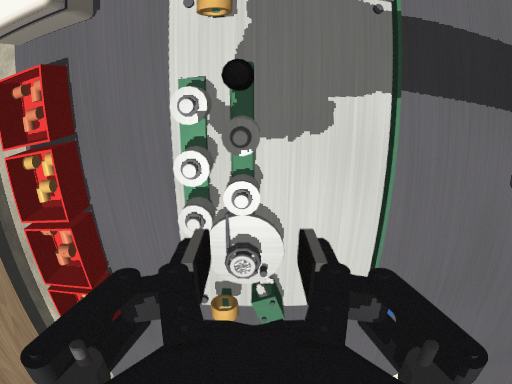

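The handle top is a disc at about (237,74), against a predicted (236,72), so the pose is confirmed.

```bash
python3 -m creep '{"dp":[[0.37,-0.05,0.18],[0.37,-0.05,0.18],[0.37,-0.05,0.18],[0.37,-0.05,0.18],[0.37,-0.05,0.18],[0,0,0],[0,0,0]],"yaw":[0,0,0,0,0,0,0]}' 0.55 >/dev/null; python3 -c "
from h import *
go(590.5,-132.5,105,-1.643,6)"
```

```text
pose [ 590.2 -131.   182.2] psi -1.647 tilt [0.013 0.021] F [-0.2  0.3  0.2] grip 0.549 0.0 t 27.15 q [-0.23  0.27  0.03  1.32  0.02 -1.72]
per-row dp [0.0105 0.0016 0.2571] yaw -0.0006
```

```bash
python3 -m creep '{"dp":[[0.01,0.0016,0.257],[0.01,0.0016,0.257],[0.01,0.0016,0.257],[0.01,0.0016,0.257],[0.01,0.0016,0.257],[0.01,0.0016,0.257],[0,0,0],[0,0,0]],"yaw":[0,0,0,0,0,0,0,0]}' 0.55; python3 -m creep '{"dp":[[0,0,0],[0,0,0],[0,0,0],[0,0,0],[0,0,0]],"yaw":[0,0,0,0,0]}' 0 60
```

```text
time_s: 27.95
eef_pos: [590.7, -132.5, 104.8]
tool_rot: [0.012, -0.68, 0.733, 0.003]
contact_force: [0.0, -0.0, 0.2]
grip_width: 0.551
grip_force: 0.0
time_s: 28.45
eef_pos: [591.3, -132.7, 106.1]
tool_rot: [0.012, -0.68, 0.733, 0.002]
contact_force: [-0.7, -0.5, 4.8]
grip_width: 0.285
grip_force: 58.8
```

```bash
python3 -m creep '{"dp":[[-0.0035,0.16,-0.002],[-0.0035,0.16,-0.002],[-0.0035,0.16,-0.002],[-0.0035,0.16,-0.002],[-0.0035,0.16,-0.002],[-0.0035,0.16,-0.002],[0,0,0]],"yaw":[0.0433,0.0433,0.0433,0.0433,0.0433,0.0433,0]}'
cat >> h.py <<'E'
def th():
    p=sense()["eef_pos"][:2]-[552.7,-35.2];R=np.array([[.9974,-.072],[.072,.9974]]);o=R@p-[45,90]
    print("theta %.3f r %.1f"%(np.arctan2(-o[0],-o[1]),np.hypot(*o)),sense()["torque"])
E
python3 -c "
from h import *
th();go(0,0,0,0,1)"
```

```text
time_s: 29.15
eef_pos: [546.0, -123.6, 106.2]
tool_rot: [0.013, -0.579, 0.815, 0.002]
contact_force: [7.1, -3.4, -2.2]
grip_width: 0.286
grip_force: 60.0
theta 0.248 r 184.3 [-0.65557115 -1.03377898  0.33254287]
pose [ 546.  -123.6  106.2] psi -1.906 tilt [0.019 0.018] F [ 7.1 -3.4 -2.2] grip 0.286 60.0 t 29.15 q [-0.23  0.21 -0.22  1.13  0.02 -1.47]
per-row dp [ 1.3085 11.1499  1.9616] yaw -1.9061
```

```bash
python3 -m creep '{"dp":[[-0.0035,0.16,-0.002],[-0.0035,0.16,-0.002],[-0.0035,0.16,-0.002],[-0.0035,0.16,-0.002],[-0.0035,0.16,-0.002],[-0.0035,0.16,-0.002],[0,0,0],[0,0,0]],"yaw":[0.0433,0.0433,0.0433,0.0433,0.0433,0.0433,0,0]}'
python3 -c "
from h import *
th()"
```

```text
time_s: 29.95
eef_pos: [503.0, -102.7, 106.2]
tool_rot: [0.012, -0.469, 0.883, 0.003]
contact_force: [5.6, -5.6, -3.2]
grip_width: 0.292
grip_force: 59.5
theta 0.509 r 184.2 [-1.22869262 -1.16046795  0.42162362]
```

```bash
python3 -m creep '{"dp":[[-0.001,0.06,-0.0008],[0,0,0],[0,0,0],[0,0,0],[0,0,0]],"yaw":[0.016,0,0,0,0]}'
python3 -c "
from h import *
th()
a=snapshot('top')[60:260,110:380];b=snapshot('side')[120:300,180:380]
cv2.imwrite('pics/f.png',np.hstack([cv2.resize(a,(405,300)),cv2.resize(b,(333,300))]))"
```

```text
time_s: 30.45
eef_pos: [500.6, -101.1, 106.2]
tool_rot: [0.012, -0.462, 0.887, 0.003]
contact_force: [4.5, -6.2, -4.0]
grip_width: 0.287
grip_force: 59.5
theta 0.524 r 184.2 [-1.36675567 -1.14874365  0.44800397]
```

View pics/f.png

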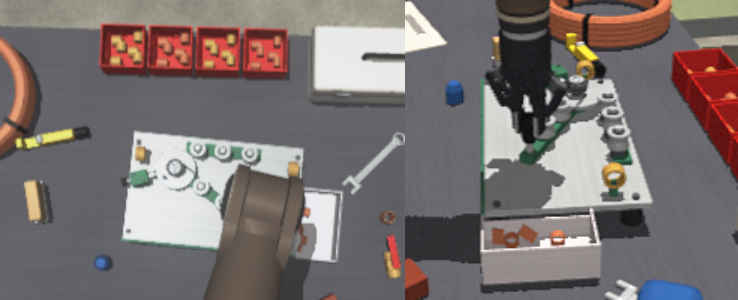

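The final view shows the arm swung back to about 0.52 rad and held in the gripper. The offcuts are in the tray, the block stands on the bench at (36,202), and the bystanders haven't moved.

```bash
python3 -c "
from plant import job_done
print(job_done())"
```

```text
the job is handed in; nothing more can be done
None
```

The job is handed in at about 30.5 s on the robot's clock: all four offcuts are in the tray, the scraper block is standing on the bench and released, and the gripper is holding the tensioner arm at about 0.52 rad, past the ratchet click at 0.40 and short of the stop at 0.55.

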